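Load the ware board: slide two dishes into their pockets and close the keeper

ROBOT

A 6-joint arm with a two-finger parallel gripper is mounted at the origin on a cart in front of the work surface, level with it; the furniture and walls round the work are solid. World frame = base frame: x ahead of the robot, y to its left, z up, the work surface at z = 0. Lengths are in m, angles in degrees, forces in N, time in s.
With the tool pointing down it reaches from about 0.25 to 0.725 m from the base axis. Payload 9.7 kg.
Tool frame: the origin (TCP) lies at the very end of the fingers, on their centre line; the grasp point (between the pads) lies 19 mm behind it (bot.grip_point_offset is the distance from the TCP to the grasp point, in m); y points along the fingers, x is the direction in which the jaws open and shut, and the axes are right-handed (so a half turn about y gives the same grasp; the last joint's range is limited). The gripper opens to 85 mm and grips with 20 to 120 N. Pads are 22 mm wide; open, the fingers measure 114 mm over their backs; the gripper's body (76 mm by 85 mm) begins 54 mm behind the grasp point. The pads swing forward as they close: fully open they stand 13 mm farther back than shut.
Start: joints at [-68.927, 4.979, 10.078, 95.1, 0, 90], TCP at [0.198, -0.513, 0.231] pointing down, gripper open.
Joint ranges: [-179.16, 179.16], [-48.56, 103.87], [-65.8, 70.77], [-126.05, 130.52], [-82.76, 87.17], [-180, 180]. Speed limits (degrees/s): [127.2, 127.2, 147.25, 180, 180, 180].

INTERFACE

Orientations are given as [roll, pitch, yaw] about the fixed x, y, z axes, in that order (R = Rz(yaw) Ry(pitch) Rx(roll)).
In Python, from workcell import bot gives the robot as it stands.
- The arm moves only by the shell command python3 -m inch 'ROWS' [FORCE]. ROWS is JSON, a list of rows, each a list of 3 entries, a list of its own where there are three numbers: the shift along the tool's x, y, z in mm, then the turn, a rotation vector about the tool's x, y, z in rad, then the finger opening in mm, from 0 to 85.4. In form: [[[x, y, z], [ax, ay, az], grip], ...]. A call has 1 to 20 rows; each row is the pose to reach, as a shift and turn from the pose measured when the call began, along the tool's axes at that moment; what a row does not reach only later rows make up. A row lasts 1/10 s, in which the tool goes at most 50 mm and 8.59 degrees, less where a joint would pass 70% of its speed; a pose out of reach is approached as far as the arm can. A call with a gripper value outside its range is refused whole. The fingers move at their own pace and stop on an object; FORCE is the grip in N (left out, the last holds). Time passes only in rows, so rows that repeat a pose let the fingers close. It gives the time, the measured TCP pose, the force and the opening at its end, in the units of the state.
- bot.get_obs(): the state, without advancing time (a new reading comes with each control period).
- bot.camera(name): name is "side" or "top"; returns a dict with "frame" (384x512x3 uint8, red, green, blue), "mtx" (3x3 intrinsics, pixels), "origin" and "orientation" of the camera in the world. Camera axes: x right, y down, z forward; pixel columns grow to the right and rows downward; lengths in m; the calibration is good to about 2 mm. A picture is of the moment at which its call begins. There is no depth.
- bot.job_done(): hands the job in, once; it reports no verdict.
Trained networks look in a picture, given as the dict that the camera call returned (one of the last four; its "shot" number tells which), for a name from the list of things; names that differ only in an ending like _2 or _b are one class to them, and where a whole thing is asked for, a point or a joint stands for the part that bears it (a point fixed in the world has none). Each returns a list of dicts, best first, with "confidence" (0 to 1); they miss things now and then, are a little off and sometimes report something else, mostly with a low value. They report only what shows in the picture. A call takes as long as a camera call. They do not tell look-alikes from the thing itself.
- bot.search_frame(picture, name): "box" ([left, top, right, bottom] in pixels, round what is visible of it).
- bot.cut_out(picture, name): "region" (384x512 bool, what is visible of it) and "box" ([left, top, right, bottom] in pixels, round what is visible of it).
The state is a dict: "time": time; "q": joint angles; "qd": joint speeds; "joint_efforts": joint torques, N m; "ee_pos": TCP position; "tcp_rot": TCP orientation; "wrist_force": force on the tool from outside, world axes, zero at the start; "torque": the same for the moment, N m; "opening": finger opening in m.
Only numpy, scipy, OpenCV 4.12 (cv2) and the standard library are available. Lean on these libraries where they do the work, as an engineer would, in place of code of your own. Each camera call takes 0.05 s, during which the arm holds its last target. There are 200 camera calls.

TASK

Two bisque dishes stand on the near half of the wooden ware board: slide each along the board, without lifting it off or tipping it over, until it drops into the round pocket of its own size and lies flat there, the small dish in the small pocket and the large dish in the large one. When both are in, draw the keeper bar by its knob back towards the near edge of the board as far as it goes, so that it spans both dishes. Leave the wooden stamp and the tile on the board where they are.

Things in the scene. Friction and masses are not known exactly. Their poses are not given: they have to be found in the camera images.
- board: Fixed wooden board, 300 (its x) x 410 (its y) x 30 mm, lying on the table; origin at the centre of its underside; its x axis points away from the robot across the board, y to the left, so its top is at z = 30 mm. It stands at a different place and yaw each time. Two round pockets, 9 mm deep, are sunk in its far half. On each side (y = +-193 mm, x = 19 to 149 mm) a low guide rod carries the keeper, up to 31 mm above the top.
- small_pocket (a point): Centre of the mouth of the small pocket, level with the board's top: 87 mm across, 9 mm deep, at board x = 50, y = +85 mm.
- large_pocket (a point): Centre of the mouth of the large pocket, level with the board's top: 114 mm across, 9 mm deep, at board x = 50, y = -85 mm.
- small_dish_center (a point): Centre, half-way up, of the small loose pink-beige bisque dish: open round bowl, 72 mm across the rim, 60 mm at the foot, 24 mm high, about 0.06 kg; z axis up. It starts on the near left or the near right of the board. As it goes over the edge of the pocket it dips about 0.3 rad and its rear rises about 9 mm; pushed on slowly until centred, it drops flat. In its pocket it lies 9 mm lower than on the board, its rim 15 mm above the board's top.
- large_dish_center (a point): Centre, half-way up, of the large loose bisque dish of the same look: 100 mm across the rim, 80 mm at the foot, 24 mm high, wall 4 mm, about 0.11 kg; z axis up. It starts in the other of the two places. In its pocket its rim stands 15 mm above the board's top.
- keeper (a joint): Position of the keeper bar: 0 = parked at the far edge of the board, 0.07 m = drawn fully towards the near edge (board -x), above the pockets. It starts near 0 and stays where it is left (about 1.5 N of friction). The bar is aluminium, 372 mm long along board y, 20 mm wide, its underside 19 mm above the board's top: a dish not down in its pocket is in its way.
- keeper_knob (a point): Centre of the gripping part of the keeper's round wooden knob, in the middle of the bar: 24 mm across; its top is 15 mm above this point and 65 mm above the board's top. It moves with the bar.
- stamp: Turned wooden stamp, 26 x 26 x 60 mm, standing loose on the board near its left edge; origin at the centre of its foot. Leave it.
- tile: Glazed test tile, 55 x 38 x 7 mm, lying loose on the board near its right edge; origin at the centre of its underside. Leave it.
There are look-alikes about, which are no part of the job. What is shaped like the part that bears large_dish_center but blue is not meant. What is shaped like the part that bears small_dish_center but turquoise is not meant.

How it is judged (in metres and radians):
On the way:
1. both dishes lie flat in the pockets of their own size, the keeper not yet drawn over them (horizontal distance between small_dish_center and small_pocket below 0.018 m and z of each of small_dish_center, large_dish_center in the frame of board below 0.036 m and angle between each of small_dish_center, large_dish_center's own z axis and vertical below 0.06 rad and horizontal distance between large_dish_center and large_pocket below 0.018 m and value of joint keeper below 0.03 m), for 0.2 s.
At the end, for the whole second after the job is handed in: Each dish lies flat (within 0.06 rad) and at rest at the bottom of the pocket of its own size (its centre within 18 mm of the pocket's centre and under 36 mm above the table), the keeper is drawn at least 62 of its 70 mm, and the stamp and tile are within 20 mm of where they stood (horizontal distance between small_dish_center and small_pocket below 0.018 m and z of each of small_dish_center, large_dish_center in the frame of board below 0.036 m and angle between each of small_dish_center, large_dish_center's own z axis and vertical below 0.06 rad and horizontal distance between large_dish_center and large_pocket below 0.018 m and value of joint keeper above 0.062 m and linear speed of each of dish_small, dish_large below 0.02 m/s and distance of each of stamp, tile from where it was at the start of the episode below 0.02 m); the robot touches nothing.
It fails at once if a dish is lifted off the board (more than 25 mm) (z of any of small_dish_center, large_dish_center in the frame of board above 0.067 m).
It fails at once if a dish is tipped over (more than 0.7 rad) (angle between any of small_dish_center, large_dish_center's own z axis and vertical above 0.7 rad).
It fails at once if the stamp is knocked over, or the stamp or tile pushed away (30 mm) (angle between stamp's own z axis and vertical above 0.6 rad or distance of any of stamp, tile from where it was at the start of the episode above 0.03 m).
It also fails if it takes over 58 s, if anything falls off the work surface, if the arm or the gripper's body presses on something with over 40 N, if the wrist force passes 120 N, or if a joint passes its speed limit or range.

## Working session

There is one attempt and no reset: what is moved stays moved. The work goes in short steps, Python scripts to look and compute and a shell command to move; the robot and the scene stay as the last step left them, time stands still between calls to the robot, and variables do not carry over. Pictures are saved under pics/ and viewed, about 8 in all and at most 12, crops included, and the job is handed in when it is done.

```bash
mkdir -p pics; cat > h.py <<'E'
from workcell import bot
import numpy as np, cv2
from scipy.spatial.transform import Rotation as R
def rot(c):
    o=np.array(c["orientation"],float)
    if o.shape==(3,3): return o
    if o.size==4: return R.from_quat(o.ravel()).as_matrix()
    return R.from_euler('xyz',o,degrees=True).as_matrix()
def ray(c,uv,z):
    d=rot(c)@np.linalg.inv(c["mtx"])@np.array([uv[0],uv[1],1.]); o=np.array(c["origin"])
    return o+d*(z-o[2])/d[2]
def proj(c,p):
    q=np.array(c["mtx"])@(rot(c).T@(np.array(p)-c["origin"])); return q[:2]/q[2]
def save(c,n): cv2.imwrite(f'pics/{n}.png',c["frame"][:,:,::-1])
E
python3 - <<'E'
from h import *
for n in("top","side"):
    c=bot.camera(n); save(c,n+"0"); print(n,c["mtx"],c["origin"],c["orientation"])
    for k in("board","small_dish_center","large_dish_center","keeper_knob","keeper","stamp","tile"):
        print(k,[(np.round(d["box"]).tolist(),round(d["confidence"],2)) for d in bot.search_frame(c,k)[:4]])
o=bot.get_obs();print(o["time"],o["ee_pos"],o["tcp_rot"],o["wrist_force"])
E
```

```text
top [[394.88473309   0.         255.28775608]
 [  0.         394.88473309 193.80081639]
 [  0.           0.           1.        ]] [0.4502759  0.09945491 0.97533228] [-175.16147748   -0.58069062  -88.57272587]
board [([167.0, 117.0, 342.0, 244.0], 0.78)]
small_dish_center [([358.0, 154.0, 388.0, 182.0], 0.85), ([201.0, 193.0, 230.0, 225.0], 0.8)]
large_dish_center [([124.0, 251.0, 165.0, 292.0], 0.95), ([272.0, 196.0, 312.0, 237.0], 0.63)]
keeper_knob [([170.0, 120.0, 340.0, 133.0], 0.84), ([169.0, 184.0, 184.0, 195.0], 0.49)]
keeper [([168.0, 122.0, 341.0, 135.0], 0.78)]
stamp []
tile [([318.0, 186.0, 338.0, 208.0], 0.71)]
side [[376.43966038   0.         257.76542221]
 [  0.         376.43966038 188.65959306]
 [  0.           0.           1.        ]] [ 0.41248362 -0.76477737  0.49564437] [-115.26623419    1.54044964   -6.90426738]
board [([216.0, 163.0, 366.0, 273.0], 0.74)]
small_dish_center [([308.0, 264.0, 342.0, 291.0], 0.95), ([234.0, 184.0, 264.0, 199.0], 0.68)]
large_dish_center [([234.0, 213.0, 275.0, 239.0], 0.91), ([182.0, 170.0, 211.0, 187.0], 0.79)]
keeper_knob [([302.0, 166.0, 356.0, 238.0], 0.98)]
keeper [([304.0, 161.0, 356.0, 242.0], 0.84)]
stamp [([259.0, 164.0, 262.0, 179.0], 0.56)]
tile [([267.0, 242.0, 298.0, 254.0], 0.67)]
0.8 [ 0.19776572 -0.51321112  0.23127817] [-8.99985794e+01  2.99754576e-04 -6.89263020e+01] [ 0.05830815  0.32816787 -0.76610654]
```

```bash
python3 -c "
import cv2
a=cv2.imread('pics/top0.png')[100:300,110:400];cv2.imwrite('pics/t0c.png',cv2.resize(a,None,fx=2.7,fy=2.7,interpolation=cv2.INTER_CUBIC))
a=cv2.imread('pics/side0.png');cv2.imwrite('pics/s0c.png',cv2.resize(a[140:320,160:400],None,fx=3.3,fy=3.3,interpolation=cv2.INTER_CUBIC))"
```

```text
(no output)
```

View pics/t0c.png

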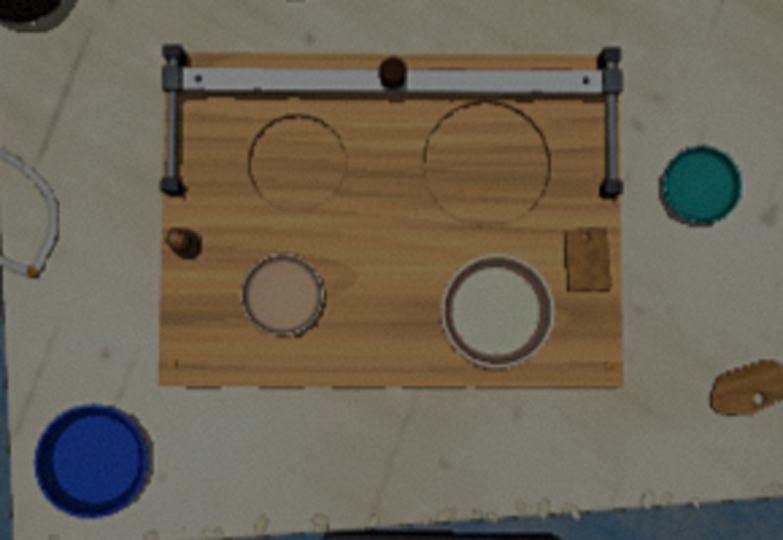

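View pics/s0c.png

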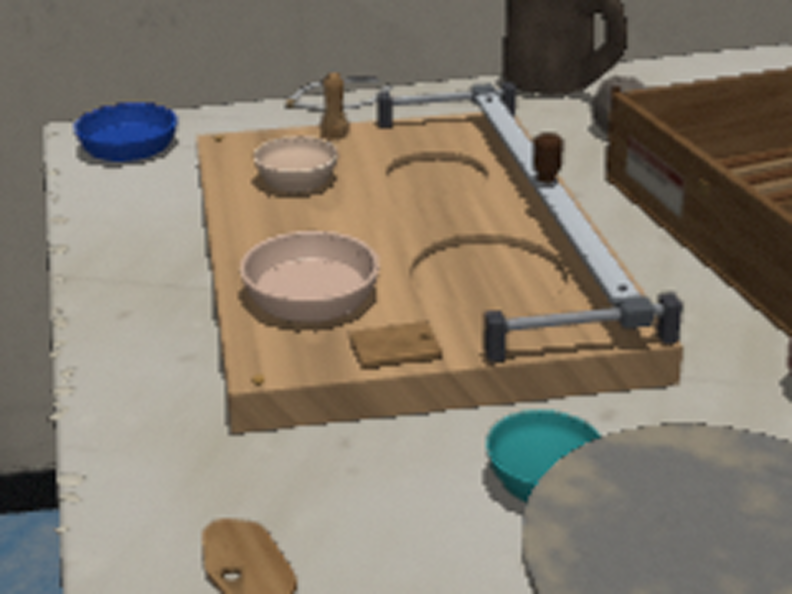

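Top view (full-image px): the bisque small dish is at about (215,209) and the large at (294,215). The turquoise dish (369,168) and the blue one (145,270) are look-alikes off the board, so I won't use them. The crop confirms the choice by colour and by both being on the board. Next I'll fit the board pose.

```bash
cat > m.py <<'E'
from h import *
from scipy.optimize import least_squares
c=bot.camera("top")
f=lambda x,y:(110+x/2.7-.3,100+y/2.7-.3)
pts=[((-150,205,30),f(160,386)),((-150,-205,30),f(622,386)),((50,85,30),f(298,163)),((50,-85,30),f(487,164)),((150,205-40,30),f(162+44,53))]
fun=lambda p:np.concatenate([(proj(c,[p[0]+(np.cos(p[2])*a-np.sin(p[2])*b)/1e3,p[1]+(np.sin(p[2])*a+np.cos(p[2])*b)/1e3,z/1e3])-uv)for (a,b,z),uv in pts])
s=least_squares(fun,[.45,.1,0]);print("board",s.x,np.degrees(s.x[2]),np.round(s.fun,1))
np.save("b.npy",s.x)
x,y,t=s.x; A=np.array([[np.cos(t),-np.sin(t)],[np.sin(t),np.cos(t)]])
for n,uv,z in[("small",f(284,295),.054),("large",f(497,311),.054),("knobtop",f(392,70),.095),("stamp",f(178,238),.06),("tile",f(588,259),.037)]:
    w=ray(c,uv,z);print(n,w.round(4),"board",(A.T@(w[:2]-[x,y])).round(4))
for k in("small_dish_center","large_dish_center"):
    for d in bot.cut_out(c,k):
        e=cv2.fitEllipse(np.argwhere(d["region"])[:,::-1].astype(np.float32)) ;v,u=np.argwhere(d["region"]).mean(0);w=ray(c,(u,v),.05)
        print(k,d["box"],w.round(4),(A.T@(w[:2]-[x,y])).round(4))
for n,p in[("sp",(.05,.085)),("lp",(.05,-.085))]:print(n,A@p+[x,y])
c=bot.camera("side")
for d in bot.cut_out(c,"keeper_knob")+bot.cut_out(c,"small_dish_center")+bot.cut_out(c,"large_dish_center"):
    v,u=np.argwhere(d["region"]).mean(0);w=ray(c,(u,v),.043);print("side",d["box"],w.round(4),(A.T@(w[:2]-[x,y])).round(4))
E
python3 m.py
```

```text
board [0.56290128 0.09419266 0.02626435] 1.5048366350647442 [-0.6  0.6  0.7  0.3 -0.6 -0.2 -0.3 -0.6  0.9 -0.1]
small [0.4906 0.1854 0.054 ] board [-0.0699  0.093 ]
large [0.4814 0.0011 0.054 ] board [-0.0839 -0.091 ]
knobtop [0.6803 0.0972 0.095 ] board [ 1.174e-01 -1.000e-04]
stamp [0.5371 0.2776 0.06  ] board [-0.021  0.184]
tile [ 0.53   -0.0805  0.037 ] board [-0.0375 -0.1738]
small_dish_center [356.7, 152.0, 385.3, 182.4] [ 0.599  -0.1789  0.05  ] [ 0.0289 -0.2739]
small_dish_center [198.0, 195.2, 231.8, 223.0] [0.4921 0.1877 0.05  ] [-0.0683  0.0953]
large_dish_center [121.5, 248.7, 163.3, 290.8] [0.3451 0.3457 0.05  ] [-0.2111  0.2572]
sp [0.61065182 0.18047642]
lp [0.61511625 0.01053505]
side [304.5, 166.6, 355.2, 239.7] [0.6917 0.0715 0.043 ] [ 0.1282 -0.0261]
side [306.9, 263.1, 343.3, 289.7] [ 0.5878 -0.2094  0.043 ] [ 0.0169 -0.3042]
side [235.2, 181.4, 262.0, 195.8] [0.4915 0.192  0.043 ] [-0.0688  0.0997]
side [256.7, 162.7, 267.8, 178.4] [0.5384 0.3066 0.043 ] [-0.0189  0.213 ]
side [183.7, 171.4, 211.0, 187.9] [0.3457 0.2866 0.043 ] [-0.2121  0.1981]
side [234.1, 210.7, 271.8, 238.0] [0.4826 0.0033 0.043 ] [-0.0826 -0.0888]
```

```bash
cat > g.py <<'E'
from h import *
import sys
x,y,t=np.load("b.npy");A=np.array([[np.cos(t),-np.sin(t)],[np.sin(t),np.cos(t)]])
o=bot.get_obs();p=np.array(o["ee_pos"]);T=R.from_euler('xyz',o["tcp_rot"],degrees=True).as_matrix()
print(round(o["time"],2),"tcp board mm",((A.T@(p[:2]-[x,y]))*1e3).round(1),"z",round(p[2]*1e3,1),"rot",np.round(o["tcp_rot"],2),"F",np.round(o["wrist_force"],1),"open",o["opening"])
for a in sys.argv[1:]:
    bx,by,z=[float(v)/1e3 for v in a.split(",")]
    w=np.append(A@[bx,by]+[x,y],z); print(a,"tool shift mm",(T.T@(w-p)*1e3).round(1))
E
python3 g.py -- 2>/dev/null -72,-90,130 | head; python3 g.py -- || true; python3 g.py "-72,-90,130"
```

```text
1.15 tcp board mm [-381.  -597.6] z 231.3 rot [-90.    -0.   -68.93] F [-0.3 -0.2 -0.7] open 0.08554941145521511
1.15 tcp board mm [-381.  -597.6] z 231.3 rot [-90.    -0.   -68.93] F [-0.3 -0.2 -0.7] open 0.08554941145521511
1.15 tcp board mm [-381.  -597.6] z 231.3 rot [-90.    -0.   -68.93] F [-0.3 -0.2 -0.7] open 0.08554941145521511
-72,-90,130 tool shift mm [-374.8  101.3  461.1]Traceback (most recent call last):
  File "g.py", line 7, in <module>
    bx,by,z=[float(v)/1e3 for v in a.split(",")]
             ~~~~~^^^
ValueError: could not convert string to float: '--'
```

```bash
python3 -m inch '[[[-31,0,38],[0,0.03,0],0],[[-62,0,77],[0,0.06,0],0],[[-94,0,115],[0,0.09,0],0],[[-125,0,154],[0,0.12,0],0],[[-156,0,192],[0,0.15,0],0],[[-187,10,230],[0,0.18,0],0],[[-218,20,269],[0,0.21,0],0],[[-250,30,307],[0,0.24,0],0],[[-281,45,346],[0,0.27,0],0],[[-312,60,384],[0,0.30,0],0],[[-343,80,422],[0,0.3416,0],0],[[-375,101,461],[0,0.3416,0],0],[[-375,101,461],[0,0.3416,0],0],[[-375,101,461],[0,0.3416,0],0],[[-375,101,461],[0,0.3416,0],0],[[-375,101,461],[0,0.3416,0],0]]' 40; python3 g.py "-72,-90,41"
```

```text
time: 2.75
ee_pos: [0.493, 0.0013, 0.1312]
tcp_rot: [-89.9, -0.0, -88.6]
wrist_force: [-0.2, 0.7, -0.9]
opening: 0.0001
2.75 tcp board mm [-72.3 -91. ] z 131.2 rot [-8.993e+01 -1.000e-02 -8.858e+01] F [-0.2  0.7 -0.9] open 5.082988848733651e-05
-72,-90,41 tool shift mm [-1.  90.2  0.2]
```

```bash
python3 -m inch '[[[-1,30,0],[0,0,0],0],[[-1,55,0],[0,0,0],0],[[-1,70,0],[0,0,0],0],[[-1,78,0],[0,0,0],0],[[-1,84,0],[0,0,0],0],[[-1,89,0],[0,0,0],0],[[-1,90,0],[0,0,0],0],[[-1,90,0],[0,0,0],0],[[-1,90,0],[0,0,0],0]]'; python3 g.py;python3 - <<'E'
from h import *
c=bot.camera("side");save(c,"s1");cv2.imwrite('pics/s1c.png',cv2.resize(c["frame"][120:300,180:400,::-1],None,fx=3,fy=3,interpolation=cv2.INTER_CUBIC))
E
```

```text
time: 3.65
ee_pos: [0.4934, 0.0024, 0.0417]
tcp_rot: [-89.9, -0.0, -88.6]
wrist_force: [-1.1, -0.1, 0.2]
opening: -0.0
3.65 tcp board mm [-71.9 -90. ] z 41.7 rot [-8.989e+01 -2.000e-02 -8.857e+01] F [-1.1 -0.1  0.2] open -8.717659916548366e-06
```

View pics/s1c.png

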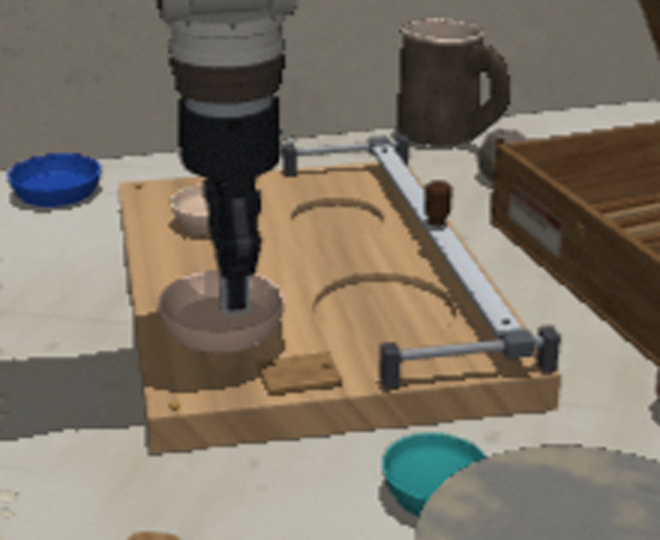

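```bash
python3 -m inch '[[[0,0,6],[0,0,0],0],[[-1,0,12],[0,0,0],0],[[-1,0,17],[0,0,0],0],[[-1,0,22],[0,0,0],0],[[-2,0,28],[0,0,0],0],[[-2,0,34],[0,0,0],0],[[-2,0,40],[0,0,0],0],[[-3,0,46],[0,0,0],0],[[-3,0,52],[0,0,0],0],[[-3,0,58],[0,0,0],0],[[-4,0,64],[0,0,0],0],[[-4,0,70],[0,0,0],0],[[-4,0,76],[0,0,0],0],[[-5,0,82],[0,0,0],0],[[-5,0,82],[0,0,0],0]]'; python3 g.py;python3 - <<'E'
from h import *
c=bot.camera("side");cv2.imwrite('pics/s2c.png',cv2.resize(c["frame"][120:300,180:400,::-1],None,fx=3,fy=3,interpolation=cv2.INTER_CUBIC))
E
```

```text
time: 5.2
ee_pos: [0.576, 0.0095, 0.0418]
tcp_rot: [-89.9, -0.0, -88.6]
wrist_force: [-0.1, -0.4, -0.5]
opening: 0.0001
5.2 tcp board mm [ 10.9 -85. ] z 41.8 rot [-8.987e+01 -1.000e-02 -8.857e+01] F [-0.1 -0.4 -0.5] open 6.401137686820229e-05
```

View pics/s2c.png

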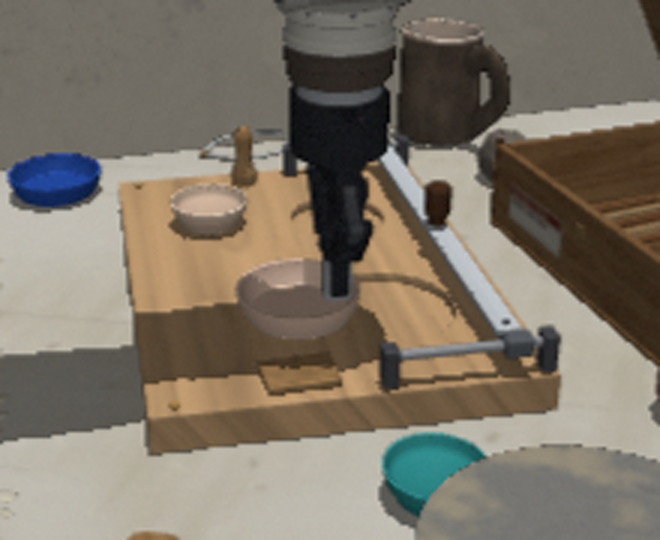

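The large dish is sliding along with the finger against its front wall, at about (300,297) in the crop. I'll keep pushing, more slowly now.

```bash
python3 -m inch '[[[0,0,4],[0,0,0],0],[[0,0,8],[0,0,0],0],[[0,0,12],[0,0,0],0],[[0,0,16],[0,0,0],0],[[0,0,20],[0,0,0],0],[[0,0,24],[0,0,0],0],[[0,0,28],[0,0,0],0],[[0,0,32],[0,0,0],0],[[0,0,36],[0,0,0],0],[[0,0,40],[0,0,0],0],[[0,0,44],[0,0,0],0],[[0,0,48],[0,0,0],0],[[0,0,52],[0,0,0],0],[[0,0,56],[0,0,0],0],[[0,0,60],[0,0,0],0],[[0,0,64],[0,0,0],0],[[0,0,67],[0,0,0],0],[[0,0,67],[0,0,0],0]]'; python3 g.py;python3 - <<'E'
from h import *
c=bot.camera("side");cv2.imwrite('pics/s3c.png',cv2.resize(c["frame"][120:300,180:400,::-1],None,fx=3,fy=3,interpolation=cv2.INTER_CUBIC))
E
```

```text
time: 7.05
ee_pos: [0.643, 0.0111, 0.0419]
tcp_rot: [-89.9, -0.0, -88.6]
wrist_force: [-0.6, -0.1, 2.5]
opening: -0.0002
7.05 tcp board mm [ 77.9 -85.1] z 41.9 rot [-8.988e+01 -1.000e-02 -8.857e+01] F [-0.6 -0.1  2.5] open -0.00017926252178058962
```

View pics/s3c.png

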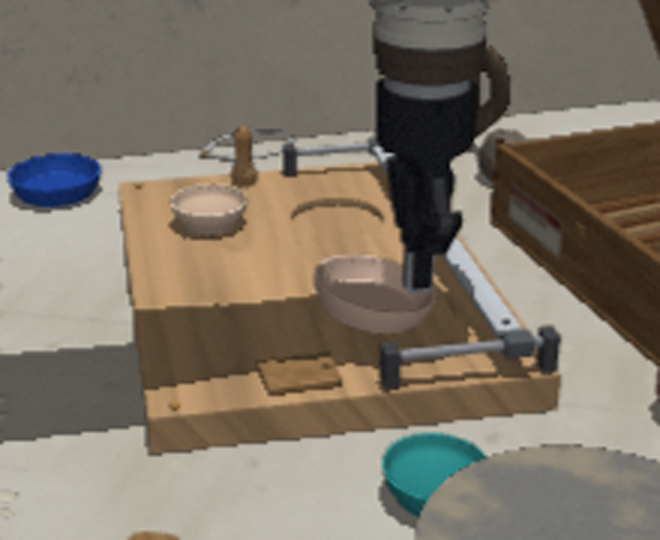

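The rear of the dish is still up on the near rim, so it needs a little more push.

```bash
python3 -m inch '[[[0,-1,2],[0,0,0],0],[[0,-1,4],[0,0,0],0],[[0,-1,6],[0,0,0],0],[[0,-1,8],[0,0,0],0],[[0,-1,10],[0,0,0],0],[[0,-1,11],[0,0,0],0],[[0,-1,11],[0,0,0],0]]'; python3 g.py;python3 - <<'E'
from h import *
c=bot.camera("side");cv2.imwrite('pics/s4c.png',cv2.resize(c["frame"][120:300,180:400,::-1],None,fx=3,fy=3,interpolation=cv2.INTER_CUBIC))
E
```

```text
time: 7.8
ee_pos: [0.654, 0.0115, 0.043]
tcp_rot: [-89.9, -0.0, -88.6]
wrist_force: [-1.0, -0.3, 0.8]
opening: 0.0002
7.8 tcp board mm [ 88.9 -85.1] z 43.0 rot [-8.987e+01 -1.000e-02 -8.857e+01] F [-1.  -0.3  0.8] open 0.00019766870121642858
```

View pics/s4c.png

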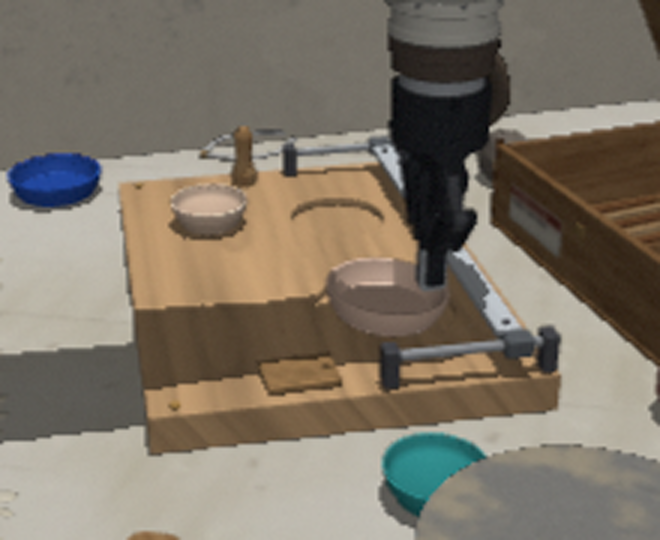

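Now the dish looks flat in its pocket. Next I'll move up and over to the small dish.

```bash
python3 -m inch '[[[0,-2,-6],[0,0,0],0],[[0,-25,-6],[0,0,0],0],[[0,-55,-6],[0,0,0],0],[[0,-87,-10],[0,0,0],0],[[-30,-87,-35],[0,0,0],0],[[-60,-87,-60],[0,0,0],0],[[-90,-87,-85],[0,0,0],0],[[-120,-87,-110],[0,0,0],0],[[-150,-87,-135],[0,0,0],0],[[-180,-87,-155],[0,0,0],0],[[-180,-87,-155],[0,0,0],0],[[-180,-87,-155],[0,0,0],0]]'; python3 g.py "-66,94,42"; cat > chk.py <<'E'
from h import *
import sys
x,y,t=np.load("b.npy");A=np.array([[np.cos(t),-np.sin(t)],[np.sin(t),np.cos(t)]])
for n in("top","side"):
  c=bot.camera(n)
  if len(sys.argv)>1: save(c,sys.argv[1]+n)
  for k,z in(("small_dish_center",.047),("large_dish_center",.04)):
    for d in bot.cut_out(c,k):
        l,tp,r,b=d["box"];w=ray(c,((l+r)/2,(tp+b)/2),z);q=(A.T@(w[:2]-[x,y])*1e3).round(0)
        if abs(q[1])<150 and abs(q[0])<150: print(n,k,round(d["confidence"],2),np.round(d["box"],0),q)
E
python3 chk.py a
```

```text
time: 9.05
ee_pos: [0.5144, 0.06, 0.1299]
tcp_rot: [-89.9, 2.1, -84.4]
wrist_force: [0.0, 0.7, -0.2]
opening: 0.0
9.05 tcp board mm [-49.4 -32.9] z 129.9 rot [-89.92   2.1  -84.44] F [ 0.   0.7 -0.2] open 1.3170365752708713e-05
-66,94,42 tool shift mm [-124.4   92.5   -7.7]
top small_dish_center 0.82 [201. 195. 232. 222.] [-69.  90.]
top large_dish_center 0.6 [167. 117. 300. 244.] [-1. 50.]
side small_dish_center 0.85 [236. 181. 263. 199.] [-69.  82.]
```

```bash
python3 g.py;python3 -c "
from h import *
o=bot.get_obs();print(np.round(o['q'],1),np.round(o['qd'],1))"; python3 -m inch '[[[0,0,0],[0,0,0],0],[[0,0,0],[0,0,0],0]]'; python3 -c "
from h import *
o=bot.get_obs();print(np.round(o['q'],1),np.round(o['qd'],1))"
```

```text
9.35 tcp board mm [-48.4 -32.9] z 129.5 rot [-89.95   2.1  -84.45] F [-0.4 -0.3  0. ] open -8.198333696258814e-06
[  5.5  -0.2  -6.5  83.6   2.1 179.9] [0.1 0.1 0.  0.  0.  0. ]
time: 9.55
ee_pos: [0.5156, 0.06, 0.1293]
tcp_rot: [-90.0, 2.1, -84.5]
wrist_force: [-0.1, 0.0, -0.1]
opening: 0.0001
[ 5.500e+00 -1.000e-01 -6.500e+00  8.360e+01  2.100e+00  1.799e+02] [ 0.  -0.3 -0.1 -0.1  0.1  0. ]
```

View pics/atop.png

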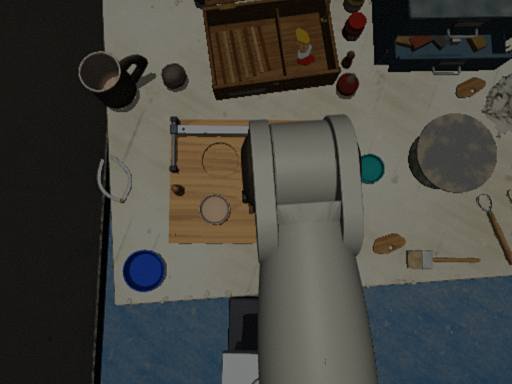

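Joint 6 ran into its limit, so I'll take the half-turned tool pose. At (215,209) the small dish is untouched, and the stamp at (178,189) is as it was.

```bash
cat >> g.py <<'E'
Td=np.array([[-np.sin(t),0,-np.cos(t)],[np.cos(t),0,-np.sin(t)],[0,-1,0]])
print("turn to flipped",R.from_matrix(T.T@Td).as_rotvec().round(3))
E
python3 g.py "-66,94,130"
```

```text
9.55 tcp board mm [-48.2 -33. ] z 129.3 rot [-89.96   2.1  -84.46] F [-0.1  0.  -0.1] open 8.477760755166713e-05
-66,94,130 tool shift mm [-127.8    4.    -8.8]
turn to flipped [-5.600e-02 -3.071e+00 -1.000e-03]
```

```bash
python3 -m inch '[[[0,0,0],[0,-0.149,0],0],[[0,0,0],[0,-0.298,0],0],[[0,0,0],[0,-0.447,0],0],[[0,0,0],[0,-0.596,0],0],[[-5,0,0],[0,-0.745,0],0],[[-10,0,0],[0,-0.894,0],0],[[-20,0,0],[0,-1.04,0],0],[[-30,0,0],[0,-1.19,0],0],[[-40,0,-1],[0,-1.34,0],0],[[-50,0,-2],[0,-1.49,0],0],[[-60,1,-3],[-0.056,-1.64,0],0],[[-70,1,-4],[-0.056,-1.79,0],0],[[-80,2,-5],[-0.056,-1.94,0],0],[[-90,3,-6],[-0.056,-2.09,0],0],[[-100,4,-7],[-0.056,-2.24,0],0],[[-110,4,-8],[-0.056,-2.39,0],0],[[-120,4,-9],[-0.056,-2.54,0],0],[[-128,4,-9],[-0.056,-2.69,0],0],[[-128,4,-9],[-0.056,-2.84,0],0],[[-128,4,-9],[-0.056,-2.98,0],0]]'; python3 g.py "-66,94,130"
```

```text
time: 11.55
ee_pos: [0.4943, 0.1869, 0.1299]
tcp_rot: [-89.9, 0.1, 86.7]
wrist_force: [0.6, 0.5, 0.3]
opening: -0.0
11.55 tcp board mm [-66.2  94.5] z 129.9 rot [-8.987e+01  6.000e-02  8.670e+01] F [0.6 0.5 0.3] open -3.873431784204393e-05
-66,94,130 tool shift mm [-0.5 -0.1 -0.2]
turn to flipped [-0.002 -0.084 -0.001]
```

```bash
python3 -m inch '[[[0,15,0],[0,-0.084,0],0],[[0,40,0],[0,-0.084,0],0],[[0,60,0],[0,-0.084,0],0],[[0,72,0],[0,-0.084,0],0],[[0,80,0],[0,-0.084,0],0],[[0,85,0],[0,-0.084,0],0],[[0,88,0],[0,-0.084,0],0],[[0,88,0],[0,-0.084,0],0]]'; python3 g.py;python3 chk.py; python3 - <<'E'
from h import *
c=bot.camera("side");cv2.imwrite('pics/s5c.png',cv2.resize(c["frame"][120:300,180:400,::-1],None,fx=3,fy=3,interpolation=cv2.INTER_CUBIC))
E
```

```text
time: 12.35
ee_pos: [0.4942, 0.1869, 0.0421]
tcp_rot: [-89.9, 0.0, 91.5]
wrist_force: [0.3, -0.4, 0.4]
opening: 0.0003
12.35 tcp board mm [-66.2  94.4] z 42.1 rot [-8.988e+01  5.000e-02  9.151e+01] F [ 0.3 -0.4  0.4] open 0.0003246043404458592
turn to flipped [-0.002  0.    -0.001]
top large_dish_center 0.62 [270. 138. 308. 180.] [ 50. -83.]
side small_dish_center 0.8 [238. 185. 261. 199.] [-71.  72.]
side large_dish_center 0.85 [291. 208. 328. 234.] [  51. -101.]
side large_dish_center 0.73 [236. 186. 262. 198.] [-71.  85.]
```

View pics/s5c.png

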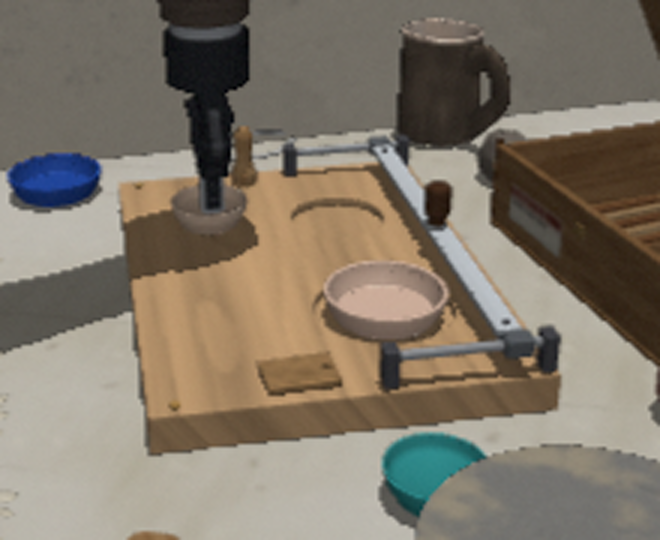

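The large dish is flat in its pocket, at board (50,-83). The finger stands inside the small dish, so I'll push that one now.

```bash
python3 -m inch '[[[0,0,-4],[0,0,0],0],[[0,0,-8],[0,0,0],0],[[-1,0,-12],[0,0,0],0],[[-2,0,-17],[0,0,0],0],[[-2,0,-22],[0,0,0],0],[[-3,0,-28],[0,0,0],0],[[-4,0,-34],[0,0,0],0],[[-4,0,-40],[0,0,0],0],[[-5,0,-46],[0,0,0],0],[[-6,0,-52],[0,0,0],0],[[-6,0,-58],[0,0,0],0],[[-7,0,-64],[0,0,0],0],[[-8,0,-70],[0,0,0],0],[[-9,0,-76],[0,0,0],0],[[-9,0,-80],[0,0,0],0],[[-9,0,-84],[0,0,0],0],[[-9,0,-84],[0,0,0],0]]'; python3 g.py;python3 chk.py
python3 -m inch '[[[0,0,-4],[0,0,0],0],[[0,0,-8],[0,0,0],0],[[0,0,-12],[0,0,0],0],[[0,0,-16],[0,0,0],0],[[0,0,-20],[0,0,0],0],[[0,0,-24],[0,0,0],0],[[0,0,-28],[0,0,0],0],[[0,0,-32],[0,0,0],0],[[0,-1,-36],[0,0,0],0],[[0,-1,-40],[0,0,0],0],[[0,-1,-43],[0,0,0],0],[[0,-1,-46],[0,0,0],0],[[0,-1,-46],[0,0,0],0]]'; python3 g.py;python3 - <<'E'
from h import *
c=bot.camera("side");cv2.imwrite('pics/s6c.png',cv2.resize(c["frame"][120:300,180:400,::-1],None,fx=3,fy=3,interpolation=cv2.INTER_CUBIC))
E
```

```text
time: 14.4
ee_pos: [0.5789, 0.18, 0.0418]
tcp_rot: [-89.9, 0.1, 91.5]
wrist_force: [0.6, -0.3, 1.5]
opening: -0.0002
14.4 tcp board mm [18.2 85.4] z 41.8 rot [-8.989e+01  5.000e-02  9.150e+01] F [ 0.6 -0.3  1.5] open -0.00022516169807684235
turn to flipped [-0.002 -0.    -0.001]
top large_dish_center 0.73 [272. 138. 308. 179.] [ 51. -85.]
side small_dish_center 0.55 [263. 180. 288. 196.] [ 4. 83.]
side large_dish_center 0.89 [287. 206. 329. 234.] [ 49. -97.]
time: 16.0
ee_pos: [0.6246, 0.1813, 0.043]
tcp_rot: [-89.9, 0.0, 91.5]
wrist_force: [0.0, 0.7, -0.0]
opening: -0.0002
16.0 tcp board mm [64.  85.5] z 43.0 rot [-8.990e+01  5.000e-02  9.151e+01] F [ 0.   0.7 -0. ] open -0.00019417575640363186
turn to flipped [-0.002  0.    -0.001]
```

View pics/s6c.png

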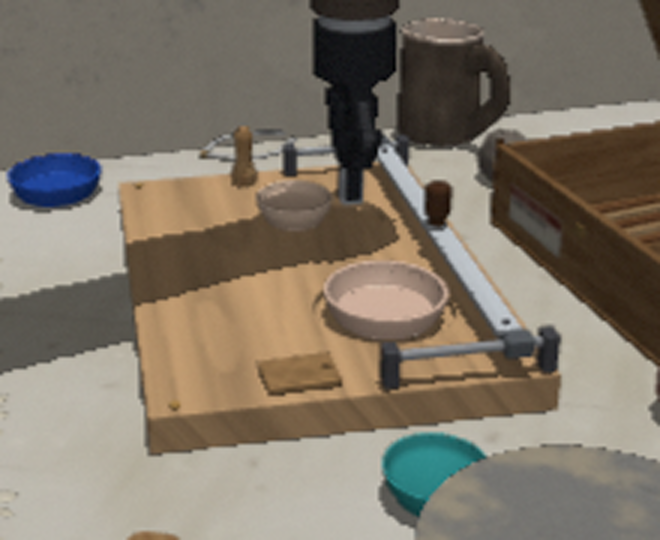

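The dish dipped and slid out under the finger. It now stands at about (295,205) in the crop with its front in the pocket, and the finger is ahead of it. I'll lift, go behind the dish, and push it with the fingers half open as a cradle.

```bash
python3 -m inch '[[[0,-10,-3],[0,0,0],0],[[0,-35,-3],[0,0,0],0],[[0,-65,-3],[0,0,0],0],[[0,-87,0],[0,0,0],40],[[0,-87,30],[0,0,0],40],[[0,-87,60],[0,0,0],40],[[0,-87,90],[0,0,0],40],[[0,-87,120],[0,0,0],40],[[0,-87,134],[0,0,0],40],[[0,-87,134],[0,0,0],40],[[0,-87,134],[0,0,0],40]]'; python3 g.py "-68,86,36";python3 chk.py b; python3 - <<'E'
from h import *
a=cv2.imread('pics/bside.png')[130:260,200:380];b=cv2.imread('pics/btop.png')[110:250,160:350]
a=cv2.resize(a,(540,390));b=cv2.resize(b,(529,390))
cv2.imwrite('pics/s7c.png',cv2.resize(np.hstack([a,b]),(800,292)))
E
```

```text
time: 17.15
ee_pos: [0.4912, 0.178, 0.1312]
tcp_rot: [-90.0, 0.0, 91.5]
wrist_force: [-0.4, -0.0, 0.0]
opening: 0.0402
17.15 tcp board mm [-69.4  85.7] z 131.2 rot [-8.999e+01  2.000e-02  9.153e+01] F [-0.4 -0.   0. ] open 0.04023692788626336
-68,86,36 tool shift mm [ 0.4 95.2 -1.4]
turn to flipped [-0.  0. -0.]
top large_dish_center 0.69 [269. 139. 309. 179.] [ 50. -82.]
side large_dish_center 0.83 [291. 207. 327. 232.] [ 51. -93.]
```

View pics/s7c.png

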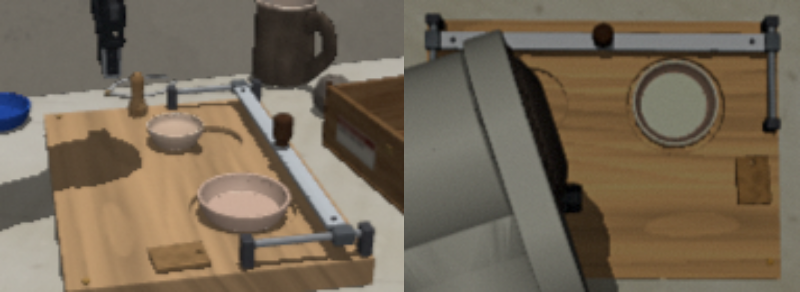

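```bash
python3 - <<'E'
from h import *
x,y,t=np.load("b.npy");A=np.array([[np.cos(t),-np.sin(t)],[np.sin(t),np.cos(t)]])
c=bot.camera("side")
for b in([146,113,204,140],):
  w=ray(c,(200+(b[0]+b[2])/2/2.245,130+(b[1]+b[3])/2/2.245),.054);print(A.T@(w[:2]-[x,y])*1e3)
# predicted rim boxes
for bx in(0,5,10,15):
  a=np.linspace(0,6.28,60);P=np.array([proj(c,np.append(A@[bx/1e3+.036*np.cos(k),.09+.036*np.sin(k)]+[x,y],.054)) for k in a]);print(bx,((P.min(0)-[200,130])*2.245).round(),((P.max(0)-[200,130])*2.245).round())
E
```

```text
[ 9.41277498 76.54148184]
0 [137. 111.] [194. 135.]
5 [141. 111.] [198. 135.]
10 [145. 110.] [202. 134.]
15 [149. 110.] [206. 134.]
```

```bash
python3 -m inch '[[[0,30,0],[0,0,0],40],[[0,60,0],[0,0,0],40],[[0,80,0],[0,0,0],40],[[0,90,0],[0,0,0],40],[[0,95,0],[0,0,0],40],[[0,95,-5],[0,0,0],40],[[0,95,-10],[0,0,0],40],[[0,95,-15],[0,0,0],40],[[0,95,-20],[0,0,0],40],[[0,95,-25],[0,0,0],40],[[0,95,-30],[0,0,0],40],[[0,95,-34],[0,0,0],40],[[0,95,-38],[0,0,0],40],[[0,95,-41],[0,0,0],40],[[0,95,-44],[0,0,0],40],[[0,95,-47],[0,0,0],40],[[0,95,-50],[0,0,0],40],[[0,95,-53],[0,0,0],40],[[0,95,-56],[0,0,0],40]]'; python3 g.py;python3 chk.py
python3 -m inch '[[[0,0,-2],[0,0,0],40],[[0,0,-4],[0,0,0],40],[[0,0,-6],[0,0,0],40],[[0,0,-8],[0,0,0],40],[[0,0,-10],[0,0,0],40],[[0,0,-12],[0,0,0],40],[[0,0,-14],[0,0,0],40],[[0,0,-16],[0,0,0],40],[[0,0,-18],[0,0,0],40],[[0,0,-20],[0,0,0],40],[[0,0,-22],[0,0,0],40],[[0,0,-22],[0,0,0],40]]'; python3 g.py;python3 - <<'E'
from h import *
c=bot.camera("side");cv2.imwrite('pics/s8c.png',cv2.resize(c["frame"][130:260,200:380,::-1],None,fx=4,fy=4,interpolation=cv2.INTER_CUBIC))
E
```

```text
time: 19.4
ee_pos: [0.5469, 0.1791, 0.0348]
tcp_rot: [-89.9, 0.1, 91.5]
wrist_force: [-0.4, -1.0, 0.1]
opening: 0.0402
19.4 tcp board mm [-13.8  85.3] z 34.8 rot [-8.985e+01  6.000e-02  9.150e+01] F [-0.4 -1.   0.1] open 0.04024179803089761
turn to flipped [-0.003 -0.    -0.001]
top large_dish_center 0.9 [270. 137. 311. 181.] [ 50. -85.]
side small_dish_center 0.73 [278. 180. 295. 197.] [33. 74.]
side large_dish_center 0.76 [289. 208. 326. 234.] [ 48. -99.]
time: 20.9
ee_pos: [0.5688, 0.1797, 0.0347]
tcp_rot: [-89.9, 0.1, 91.5]
wrist_force: [-0.6, -0.2, -0.1]
opening: 0.0405
20.9 tcp board mm [ 8.2 85.3] z 34.7 rot [-8.986e+01  6.000e-02  9.149e+01] F [-0.6 -0.2 -0.1] open 0.04050413866724402
turn to flipped [-0.002 -0.    -0.001]
```

View pics/s8c.png

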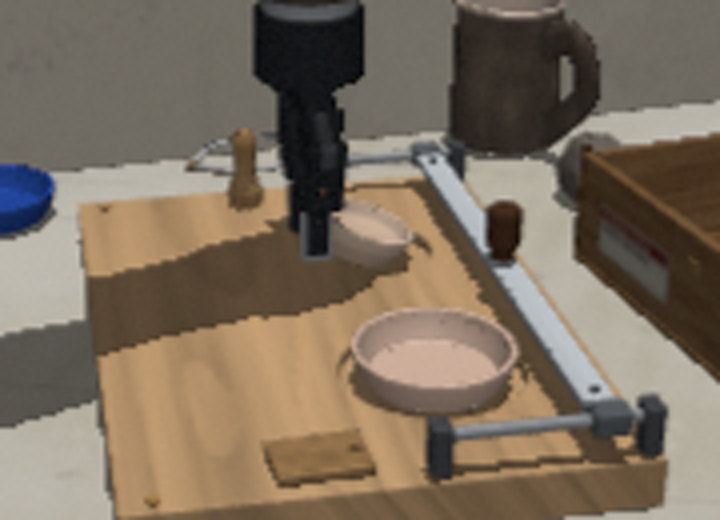

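The dish is tilted with its front in the pocket, at about (370,232). Some slow millimetres more.

```bash
python3 -m inch '[[[0,0,-1.5],[0,0,0],40],[[0,0,-3],[0,0,0],40],[[0,0,-4.5],[0,0,0],40],[[0,0,-6],[0,0,0],40],[[0,0,-7.5],[0,0,0],40],[[0,0,-9],[0,0,0],40],[[0,0,-10],[0,0,0],40],[[0,0,-10],[0,0,0],40],[[0,0,-10],[0,0,0],40]]'; python3 g.py;python3 chk.py;python3 - <<'E'
from h import *
c=bot.camera("side");cv2.imwrite('pics/s9c.png',cv2.resize(c["frame"][130:260,200:380,::-1],None,fx=4,fy=4,interpolation=cv2.INTER_CUBIC))
E
```

```text
time: 21.85
ee_pos: [0.5787, 0.1799, 0.0346]
tcp_rot: [-89.8, 0.1, 91.5]
wrist_force: [0.5, 0.5, 0.6]
opening: 0.04
21.85 tcp board mm [18.  85.3] z 34.6 rot [-8.985e+01  6.000e-02  9.149e+01] F [0.5 0.5 0.6] open 0.040009980316896364
turn to flipped [-0.003 -0.    -0.001]
top small_dish_center 0.36 [269. 140. 309. 178.] [ 50. -82.]
top large_dish_center 0.71 [272. 138. 309. 179.] [ 52. -86.]
side small_dish_center 0.61 [288. 179. 305. 196.] [61. 73.]
side large_dish_center 0.89 [288. 207. 326. 233.] [ 46. -95.]
```

View pics/s9c.png

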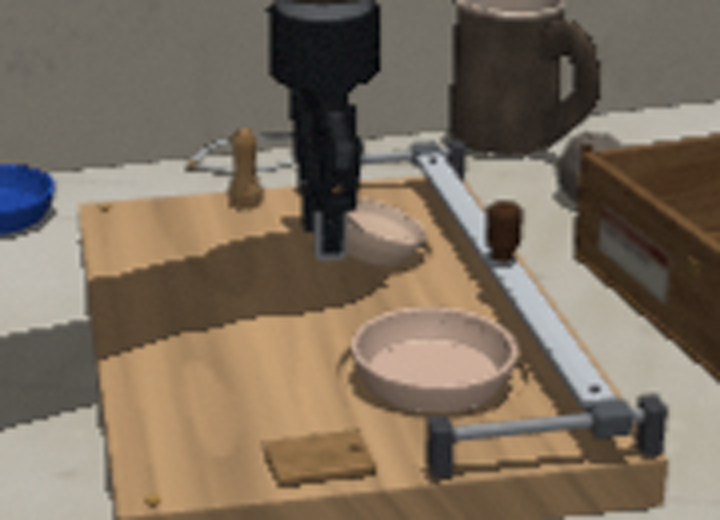

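It looks centred but wedged between the fingers and the far pocket wall, so I'll back off to let it drop.

```bash
python3 -m inch '[[[0,0,2],[0,0,0],40],[[0,0,4],[0,0,0],40],[[0,0,7],[0,0,0],40],[[0,0,11],[0,0,0],40],[[0,0,15],[0,0,0],40],[[0,0,22],[0,0,0],40],[[0,0,30],[0,0,0],40],[[0,0,30],[0,0,0],40]]'; python3 g.py;python3 chk.py;python3 - <<'E'
from h import *
c=bot.camera("side");cv2.imwrite('pics/s10c.png',cv2.resize(c["frame"][130:260,200:380,::-1],None,fx=4,fy=4,interpolation=cv2.INTER_CUBIC))
E
```

```text
time: 23.0
ee_pos: [0.5476, 0.1791, 0.0348]
tcp_rot: [-89.8, 0.1, 91.5]
wrist_force: [0.4, 0.7, -0.5]
opening: 0.0401
23.0 tcp board mm [-13.1  85.3] z 34.8 rot [-8.983e+01  7.000e-02  9.151e+01] F [ 0.4  0.7 -0.5] open 0.04006142461179697
turn to flipped [-0.003  0.    -0.001]
top small_dish_center 0.52 [172. 117. 342. 244.] [-2. -5.]
side small_dish_center 0.64 [278. 182. 306. 197.] [46. 64.]
side large_dish_center 0.8 [288. 208. 329. 236.] [  46. -105.]
```

```bash
python3 -m inch '[[[0,-40,10],[0,0,0],40],[[0,-80,15],[0,0,0],40],[[0,-115,15],[0,0,0],40],[[-40,-115,15],[0,0,0],40],[[-80,-115,20],[0,0,0],40],[[-120,-115,30],[0,0,0],40],[[-160,-115,40],[0,0,0],40],[[-200,-115,50],[0,0,0],40],[[-230,-115,60],[0,0,0],40],[[-230,-115,60],[0,0,0],40],[[-230,-115,60],[0,0,0],40]]'; python3 g.py; cat > fit.py <<'E'
from h import *
x,y,t=np.load("b.npy");A=np.array([[np.cos(t),-np.sin(t)],[np.sin(t),np.cos(t)]])
def outline(c,bx,by,z0,tx,r,f):
    # silhouette of frustum, pivot centre at foot, tilt tx about board y
    P=[]
    for rr,h in((r,.024),(f,0.)):
        for k in np.linspace(0,6.28,60):
            v=np.array([rr*np.cos(k),rr*np.sin(k),h]);v=R.from_euler('y',tx).apply(v)
            P.append(proj(c,np.append(A@[bx+v[0],by+v[1]]+[x,y],z0+v[2])))
    m=np.zeros((384*4,512*4),np.uint8);cv2.fillConvexPoly(m,cv2.convexHull((np.array(P)*4).astype(np.int32)),1);return m
for n in("top","side"):
  c=bot.camera(n)
  for k,(r,f,yy) in{"small_dish_center":(.036,.030,.085),"large_dish_center":(.05,.04,-.085)}.items():
    print(n,k,proj(c,np.append(A@[.05,yy]+[x,y],.045)).round(1))
    for d in bot.cut_out(c,k):
      l,tp,rr_,b=d["box"];w=ray(c,((l+rr_)/2,(tp+b)/2),.045 if n=="top" else .036);q=A.T@(w[:2]-[x,y])
      if abs(q[0])>.15 or abs(q[1])>.2: continue
      print("  det",round(d["confidence"],2),np.round(d["box"]),"size",round(rr_-l,1),round(b-tp,1),"board",(q*1e3).round(0))
      big=cv2.resize(d["region"].astype(np.uint8),None,fx=4,fy=4,interpolation=cv2.INTER_NEAREST)
      S=[]
      for lab,z0,tx in(("pocket",.021,0),("board",.03,0),("tilt",.03,.15),("tilt",.035,.3)):
        best=max(((lambda m:(m&big).sum()/(m|big).sum())(outline(c,q[0]+dx,q[1]+dy,z0,tx,r,f)),dx,dy) for dx in np.arange(-.012,.013,.004) for dy in np.arange(-.012,.013,.004))
        S.append((lab,tx,round(best[0],3),((q+best[1:])*1e3).round(0).tolist()))
      print("  ",S)
E
python3 fit.py
```

```text
time: 24.45
ee_pos: [0.4952, -0.0528, 0.1502]
tcp_rot: [-89.9, 0.1, 91.4]
wrist_force: [-0.0, 0.4, 0.0]
opening: 0.04
24.45 tcp board mm [ -71.6 -145.1] z 150.2 rot [-8.987e+01  5.000e-02  9.139e+01] F [-0.   0.4  0. ] open 0.04001164950264343
turn to flipped [-0.002 -0.002 -0.001]
top small_dish_center [219.  158.8]
  det 0.82 [205. 145. 233. 173.] size 28.6 28.1 board [49. 85.]
   [('pocket', 0, np.float64(0.908), [49.0, 85.0]), ('board', 0, np.float64(0.897), [45.0, 85.0]), ('tilt', 0.15, np.float64(0.901), [41.0, 85.0]), ('tilt', 0.3, np.float64(0.916), [41.0, 85.0])]
top large_dish_center [290.3 158.8]
  det 0.7 [272. 139. 310. 181.] size 38.3 42.1 board [ 48. -87.]
   [('pocket', 0, np.float64(0.93), [48.0, -83.0]), ('board', 0, np.float64(0.952), [48.0, -83.0]), ('tilt', 0.15, np.float64(0.928), [44.0, -83.0]), ('tilt', 0.3, np.float64(0.891), [40.0, -83.0])]
side small_dish_center [291.5 186.8]
  det 0.9 [280. 183. 306. 200.] size 25.6 17.6 board [50. 71.]
   [('pocket', 0, np.float64(0.903), [50.0, 83.0]), ('board', 0, np.float64(0.886), [46.0, 67.0]), ('tilt', 0.15, np.float64(0.894), [42.0, 67.0]), ('tilt', 0.3, np.float64(0.855), [38.0, 59.0])]
side large_dish_center [307.5 215.9]
  det 0.9 [288. 209. 326. 235.] size 38.7 25.9 board [ 46. -97.]
   [('pocket', 0, np.float64(0.936), [50.0, -89.0]), ('board', 0, np.float64(0.915), [46.0, -101.0]), ('tilt', 0.15, np.float64(0.897), [46.0, -101.0]), ('tilt', 0.3, np.float64(0.832), [38.0, -105.0])]
```

Both cameras agree on both dishes: each is flat in its own pocket, the small at (49,85) and the large at (49,-86). The "on board" hypothesis gives positions that conflict between cameras. Now the knob.

```bash
python3 -m inch '[[[15,0,-20],[0,0,0],60],[[30,0,-40],[0,0,0],60],[[45,0,-60],[0,0,0],60],[[60,0,-80],[0,0,0],60],[[75,0,-100],[0,0,0],60],[[90,0,-120],[0,0,0],60],[[105,0,-140],[0,0,0],60],[[120,0,-160],[0,0,0],60],[[135,0,-178],[0,0,0],60],[[145,0,-189],[0,0,0],60],[[145,0,-189],[0,0,0],60],[[145,0,-189],[0,0,0],60]]'; python3 g.py "117,0,66"; python3 - <<'E'
from h import *
x,y,t=np.load("b.npy");A=np.array([[np.cos(t),-np.sin(t)],[np.sin(t),np.cos(t)]])
c=bot.camera("side")
print(proj(c,np.append(A@[.117,0]+[x,y],.08)))
f=c["frame"].astype(int)
# dark reddish-brown knob pixels near the expected spot
u,v=proj(c,np.append(A@[.117,0]+[x,y],.08)).astype(int)
s=f[v-14:v+15,u-12:u+13]; m=(s.sum(2)<150)&(s[:,:,0]>s[:,:,2]+8);q=np.argwhere(m);print(len(q),q.mean(0)+[v-14,u-12],q.min(0)+[v-14,u-12],q.max(0)+[v-14,u-12])
E
```

```text
time: 25.95
ee_pos: [0.68, 0.0991, 0.1488]
tcp_rot: [-89.8, 0.1, 91.6]
wrist_force: [-0.1, -0.8, 0.1]
opening: 0.0598
25.95 tcp board mm [117.2   1.9] z 148.8 rot [-8.979e+01  7.000e-02  9.163e+01] F [-0.1 -0.8  0.1] open 0.05979449341643357
117,0,66 tool shift mm [-1.8 82.8 -0.1]
turn to flipped [-0.004  0.002 -0.001]
[324.29393401 185.89721651]
100 [187.21 325.44] [181 322] [194 329]
```

```bash
python3 -m inch '[[[-2,20,0],[0,0,0],60],[[-2,40,0],[0,0,0],60],[[-2,55,0],[0,0,0],60],[[-2,66,0],[0,0,0],60],[[-2,74,0],[0,0,0],60],[[-2,80,0],[0,0,0],60],[[-2,83,0],[0,0,0],60],[[-2,83,0],[0,0,0],60],[[-2,83,0],[0,0,0],10],[[-2,83,0],[0,0,0],10],[[-2,83,0],[0,0,0],10],[[-2,83,0],[0,0,0],10],[[-2,83,0],[0,0,0],10],[[-2,83,0],[0,0,0],10]]' 30; python3 g.py
```

```text
time: 27.4
ee_pos: [0.68, 0.0953, 0.067]
tcp_rot: [-89.9, 0.2, 91.5]
wrist_force: [-0.3, -6.3, 3.4]
opening: 0.0223
27.4 tcp board mm [117.1  -2. ] z 67.0 rot [-89.87   0.19  91.53] F [-0.3 -6.3  3.4] open 0.022311810104360254
turn to flipped [-0.002  0.    -0.003]
```

```bash
python3 -m inch '[[[-1,0,2],[0,0,0],10],[[-1,0,6],[0,0,0],10],[[-1,0,11],[0,0,0],10],[[-1,0,16],[0,0,0],10],[[-1,0,21],[0,0,0],10],[[-1,0,26],[0,0,0],10],[[-1,0,31],[0,0,0],10],[[-1,0,36],[0,0,0],10],[[-1,0,41],[0,0,0],10],[[-1,0,46],[0,0,0],10],[[-1,0,51],[0,0,0],10],[[-1,0,56],[0,0,0],10],[[-1,0,60],[0,0,0],10],[[-1,0,64],[0,0,0],10],[[-1,0,67],[0,0,0],10],[[-1,0,69],[0,0,0],10],[[-1,0,70],[0,0,0],10],[[-1,0,70],[0,0,0],10]]'; python3 g.py
```

```text
time: 29.2
ee_pos: [0.6129, 0.0936, 0.0671]
tcp_rot: [-90.2, 0.1, 91.6]
wrist_force: [17.1, 7.2, -12.4]
opening: 0.0227
29.2 tcp board mm [49.9 -1.9] z 67.1 rot [-9.022e+01  8.000e-02  9.157e+01] F [ 17.1   7.2 -12.4] open 0.022664201674809495
turn to flipped [ 0.004  0.001 -0.001]
```

The knob is at board x = 50, which is the end stop, with a 17 N reaction. I'll release, lift and check.

```bash
python3 -m inch '[[[0,0,-1],[0,0,0],10],[[0,0,-1],[0,0,0],40],[[0,0,-1],[0,0,0],60],[[0,0,-1],[0,0,0],60],[[0,0,-1],[0,0,0],60],[[0,0,-1],[0,0,0],60],[[0,-20,-1],[0,0,0],60],[[0,-50,-1],[0,0,0],60],[[0,-90,-1],[0,0,0],60],[[-30,-100,20],[0,0,0],60],[[-70,-100,50],[0,0,0],60],[[-110,-100,90],[0,0,0],60],[[-150,-100,130],[0,0,0],60],[[-190,-100,160],[0,0,0],60],[[-230,-100,180],[0,0,0],60],[[-230,-100,180],[0,0,0],60],[[-230,-100,180],[0,0,0],60]]'; python3 g.py; python3 fit.py | grep -v "   \["; python3 - <<'E'
from h import *
x,y,t=np.load("b.npy");A=np.array([[np.cos(t),-np.sin(t)],[np.sin(t),np.cos(t)]])
for n in("side","top"):
  c=bot.camera(n)
  for k,z in(("keeper",.055),("stamp",.06),("tile",.037)):
    for d in bot.search_frame(c,k)[:2]:
      l,a,r,b=d["box"];w=ray(c,((l+r)/2,(a+b)/2),z);print(n,k,round(d["confidence"],2),np.round(d["box"]),(A.T@(w[:2]-[x,y])*1e3).round(0))
  f=c["frame"].astype(int)
  for kx in(.05,.117):
    u,v=proj(c,np.append(A@[kx,0]+[x,y],.08)).astype(int);s=f[v-12:v+13,u-10:u+11];m=(s.sum(2)<150)&(s[:,:,0]>s[:,:,2]+8);print(n,"knob px at",kx,m.sum(),(np.argwhere(m).mean(0)+[v-12,u-10]).round(1) if m.any() else "",(u,v))
E
```

```text
time: 30.9
ee_pos: [0.4383, -0.1423, 0.1671]
tcp_rot: [-90.3, 0.1, 91.4]
wrist_force: [0.7, 1.3, 0.5]
opening: 0.06
30.9 tcp board mm [-130.7 -233.1] z 167.1 rot [-9.028e+01  9.000e-02  9.139e+01] F [0.7 1.3 0.5] open 0.05999185754396226
turn to flipped [ 0.005 -0.002 -0.002]
top small_dish_center [219.  158.8]
  det 0.67 [206. 144. 234. 174.] size 27.8 29.9 board [51. 84.]
top large_dish_center [290.3 158.8]
  det 0.96 [270. 137. 309. 180.] size 39.2 42.7 board [ 52. -82.]
side small_dish_center [291.5 186.8]
  det 0.66 [280. 183. 298. 201.] size 17.9 18.1 board [41. 74.]
side large_dish_center [307.5 215.9]
  det 0.65 [291. 207. 328. 234.] size 37.4 27.4 board [ 53. -92.]
  det 0.24 [221. 170. 368. 272.] size 146.6 103.0 board [ 18. -88.]
side keeper 0.86 [282. 166. 328. 242.] [ 56. -43.]
side stamp 0.49 [260. 163. 264. 179.] [-20. 182.]
side tile 0.81 [266. 240. 295. 252.] [ -37. -186.]
side knob px at 0.05 88 [189.7 301. ] (np.int64(299), np.int64(188))
side knob px at 0.117 0  (np.int64(324), np.int64(185))
top keeper 0.8 [166. 150. 341. 164.] [52.  3.]
top stamp 0.63 [171. 186. 182. 196.] [-28. 182.]
top tile 0.77 [318. 182. 338. 209.] [ -38. -176.]
top knob px at 0.05 125 [157.9 254.8] (np.int64(254), np.int64(156))
top knob px at 0.117 0  (np.int64(254), np.int64(127))
```

```bash
python3 -c "
from workcell import bot
print(bot.job_done())"
```

```text
the job is handed in; nothing more can be done
None
```

I slid both dishes into the pockets of their own size, drew the keeper back over them by its knob, and handed the job in at about 32 s of the 58 s allowed. No verdict was reported.

**Last checks**
- **Dishes:** the top camera puts the small dish at board (51, 84) mm and the large at (52, -82) mm, against pocket centres at (50, 85) and (50, -85). Before I drew the keeper, the side and top views agreed only if both dishes lay flat in their pockets.
- **Keeper:** with the knob in the grip it moved about 67 mm and stopped with a 17 N reaction. That left the knob at board x = 50 mm, and the bar was seen at 52–56 mm. I take this as its end stop and about 67 of the 70 mm, above the 62 mm needed.
- **Stamp and tile:** they were found within about 7 mm of where they started, apart from one rough tile reading about 12 mm off in y. The arm never came near them.
- **Robot:** the arm was clear of everything at hand-in.

**What went wrong on the way**
- The small dish slid out under the finger on the first push, so I pushed it home from behind with the fingers half open.
- The last joint reached its limit once, and I switched to the half-turned tool pose.
- **Checks that were weak or disagreed:**
  - The 12-picture limit was used up before the small dish dropped, so its drop and the keeper's final position were checked by numbers only.
  - Side-camera box centres were about 10 mm off the top camera's for both dishes. For the small dish the keeper partly hid it, so I relied on the top camera.

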